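Build up a conveyor idler axle behind its keeper gate

ROBOT

A 6-joint arm with a two-finger parallel gripper is mounted at the origin on the work surface. World frame = base frame: x ahead of the robot, y to its left, z up, the work surface at z = 0. Lengths are in m, angles in degrees, forces in N, time in s.
With the tool pointing down it reaches from about 0.325 to 0.775 m from the base axis. Payload 5.5 kg.
Tool frame: the origin (TCP) lies on the centre line of the jaws, within the pads' length; the fingertips stand 22 mm ahead of it and the grasp point (between the pads) lies 3 mm ahead of it; z points along the fingers, y is the line along which they close (so a half turn about z gives the same grasp; the last joint's range is limited). The gripper opens to 88 mm and grips with 3 to 60 N. Pads are 20 mm wide; open, the fingers measure 115 mm over their backs; the gripper's body (75 mm by 178 mm) begins 61 mm behind the grasp point.
Start: joints at [63.444, 5.22, 70.514, -0, 104.267, -3.249], TCP at [0.237, 0.551, 0.245] pointing down, gripper open.
Joint ranges: [-164.24, 164.24], [-49.07, 125.15], [9.68, 141.18], [-86.29, 266.29], [3.28, 154.24], [-151.56, 151.56]. Speed limits (degrees/s): [147.25, 147.25, 172.46, 180, 180, 180].

INTERFACE

Orientations are given as [roll, pitch, yaw] about the fixed x, y, z axes, in that order (R = Rz(yaw) Ry(pitch) Rx(roll)).
In Python, from workcell import arm, grab_frame, camera_info gives the robot as it stands.
- The arm moves only by the shell command python3 -m crank 'ROWS'. ROWS is JSON, one flat list of numbers, 5 for each row, row after row: the closure, from 0 (fully open) to 1 (shut), then the shift along the tool's x, y, z in units of 0.5 m (1.0 is 0.5 m), then the turn about the tool's z in units of pi/4 rad (1.0 is pi/4 rad). A call has 1 to 20 rows; each row is the pose to reach, as a shift and turn from the pose commanded when the call began, along the tool's axes at that moment; what a row does not reach only later rows make up. A row lasts 1/8 s, in which the tool goes at most 62.5 mm and 10.7 degrees, less where a joint would pass 70% of its speed; a pose out of reach is approached as far as the arm can. A call with a number of a shift or a turn outside -1 to 1 is refused whole. A call with a gripper value outside its range is refused whole. The fingers move at their own pace and stop on an object; the grip force is fixed at half the most. Time passes only in rows, so rows that repeat a pose let the fingers close. It gives the time, the measured TCP pose, the force, the opening and the grip force at its end, in the units of the state.
- arm.get_obs(): the state, without advancing time (a new reading comes with each control period).
- grab_frame(name): name is "side" or "top"; returns the picture (480x640x3 uint8, red, green, blue); there is no depth.
- camera_info(name): a dict with "fx", "fy", "cx", "cy" (pixels), "origin" and "rotation" of the camera in the world. Camera axes: x right, y up, looking along -z (the intrinsics and any distortion apply to the point x, -y, -z); pixel columns grow to the right and rows downward; lengths in m; the calibration is good to about 2 mm. A picture is of the moment at which its call begins. camera_info takes no time and is no camera call.
- arm.finish_job(): hands the job in; it is judged then, once.
The state is a dict: "clock": time; "joint_pos": joint angles; "qd": joint speeds; "joint_efforts": joint torques, N m; "eef_pos": TCP position; "eef_rot": TCP orientation; "ft_force": force on the tool from outside, world axes, zero at the start; "torque": the same for the moment, N m; "finger_gap": finger opening in m; "grasp_force": force on a finger pad.
Only numpy, scipy, OpenCV 4.12 (cv2) and the standard library are available. Lean on these libraries where they do the work, as an engineer would, in place of code of your own. Each camera call takes 0.05 s, during which the arm holds its last target. There are 200 camera calls.

TASK

Stack the parts onto the upright stub axle in order: the bearing first, then the tall spacer, then the thin washer, each one slid right down home before the next. Then swing the steel keeper gate fully shut over the washer so that it keeps the stack on, and leave the hammer, funnel, aluminium collar and brass jaws where they are.

Things in the scene. Friction and masses are not known exactly. Their poses are not given: they have to be found in the camera images.
- axle_seat (a point): Where the bearing rests: top centre of a round boss (36 mm wide, 8 mm high) on a fixed dark pitted cast-iron ledge (200 x 140 x 30 mm); 38 mm above the work surface. The upright steel axle standing on it is 22 mm in diameter, straight for 58 mm, then tapers to 10 mm at its tip. z up along the axle; x towards the gate pivot, 85 mm away (a post 28 mm thick, its top 87 mm over the ledge).
- axle_tip (a point): The tip of the axle, 70 mm above the seat, 108 mm above the work surface.
- gate_pivot (a point): Point on the gate's upright hinge axis, 63 mm above the seat. The gate is a dark steel plate 160 mm long, 54 mm wide, 6 mm thick; its underside is 60 mm above the seat (4 mm over the finished 56 mm stack).
- gate_handle (a point): The gate's handle: upright steel post, 16 mm in diameter, 42 mm tall, on the gate plate 125 mm from the hinge axis. This point is on the post's axis, 24 mm above the plate and 18 mm below the post's top (128 mm above the work surface). Pinch it from above or push it sideways along its arc.
- gate (a joint): Swing of the gate, rad. 0 = fully shut against its stop: its U notch (28 mm wide, open on the leading edge) is round the axle and the handle stands 40 mm beyond the axle, on the line from pivot through axle. Grows to 1.7 as it opens, clockwise seen from above. It stays where it is left; about 1 N at the handle moves it. It starts open, 1.0 to 1.5.
- bearing_centre (a point): Centre (half-way up) of the ball bearing: steel ring, 62 mm outside diameter, 18 mm high, 26 mm bore, with a dark ring-shaped shield showing between bright inner and outer races on its flat faces. z is its bore axis. It lies flat on the work surface, loose.
- spacer_centre (a point): Centre of the spacer: plain thick steel tube, 56 mm outside diameter, 30 mm high, 26 mm bore; the tallest of the three rings. z is its bore axis. It stands on end on the work surface, loose.
- washer_centre (a point): Centre of the plate washer: plain flat steel disc, 66 mm outside diameter, 8 mm thick, 26 mm bore; the thinnest of the three. z is its bore axis. It lies flat on the work surface, loose.
- funnel: Bystander: blue enamel tin funnel standing mouth down, 100 mm diameter, 105 mm tall; origin at the centre of its underside.
- hammer_centre (a point): Bystander: rusty ball-peen hammer lying down, 270 mm long; this point is the middle of its wooden handle, x along it to the head.
- collar: Bystander: pale aluminium drill-stop collar, a small ring 48 mm in diameter, 20 mm high, 18 mm bore, with a set screw sticking out of its side; origin at the centre of its underside. Not part of the stack.
- jaws: Bystander: two brass squeeze-riveter jaws joined side by side, 90 x 60 mm, 34 mm high; origin at the centre of the underside.
Not all that is in view belongs to the job. There is more than one size of the part that bears washer_centre; the job needs the smallest. Leave any orange look-alike of the part that bears spacer_centre alone.

How it is judged:
By the outcome, as a careful person would: the job done as asked, in the order asked, and still so for the second after the job is handed in, with the robot touching nothing.
It also fails if it takes over 72 s, if anything falls off the work surface, if the arm or the gripper's body presses on something with over 40 N, if the wrist force passes 120 N, or if a joint passes its speed limit or range.

## Working session

There is one attempt and no reset: what is moved stays moved. The work goes in short steps, Python scripts to look and compute and a shell command to move; the robot and the scene stay as the last step left them, time stands still between calls to the robot, and variables do not carry over. Pictures are saved under pics/ and viewed, at most 14 in all, crops included, and the job is handed in when it is done.

```bash
ls; mkdir -p pics; python3 - <<'E'
from workcell import arm, grab_frame, camera_info
import cv2
for n in("side","top"):
    im=grab_frame(n); cv2.imwrite(f"pics/{n}0.png",im[:,:,::-1]); print(camera_info(n))
print(arm.get_obs())
E
```

```text
pics
{'fx': 588.8209256395137, 'fy': 588.8209256395137, 'cx': 329.87202856436545, 'cy': 242.22180991856368, 'origin': array([-0.04363665, -0.62338231,  1.08589892]), 'rotation': array([ 43.3690385 ,   0.14853697, -43.33740313])}
{'fx': 541.3534935138525, 'fy': 541.3534935138525, 'cx': 320.06853001253484, 'cy': 237.23132800128292, 'origin': array([0.45282579, 0.04900168, 1.54315988]), 'rotation': array([  4.84356407,   0.29721258, -89.56433791])}
{'clock': 0.1, 'joint_pos': array([ 6.34431435e+01,  5.26135643e+00,  7.05719502e+01, -1.16676374e-03,
        1.04268183e+02, -3.24938771e+00]), 'qd': array([-0.10453438, -0.15766569, -0.08249644, -0.01772235, -0.04792092,
       -0.05412179]), 'joint_efforts': array([ 1.78206072e-03, -4.47861814e+01, -4.07566988e+01,  6.98960270e-02,
        2.86340096e-02, -1.27648404e-04]), 'eef_pos': array([0.23731587, 0.55083512, 0.24362302]), 'eef_rot': array([-1.79898609e+02, -4.62320266e-03,  1.56692241e+02]), 'ft_force': array([-0.05018219, -0.05838948, -0.87449759]), 'torque': array([0.01021417, 0.00474058, 0.01617168]), 'grasp_force': 0.0, 'finger_gap': 0.08764203260310666}
```

View pics/side0.png

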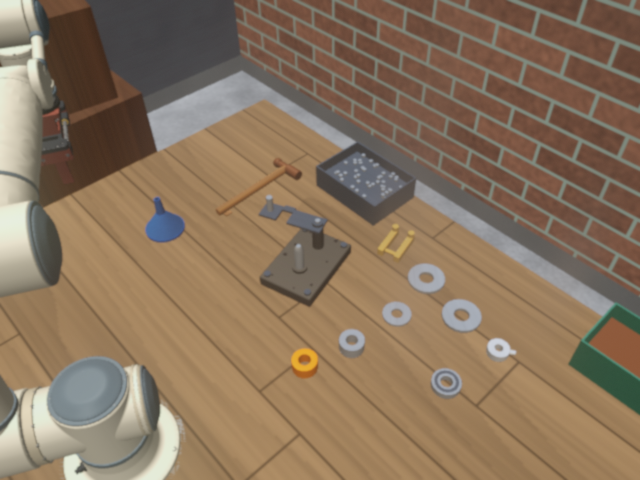

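View pics/top0.png

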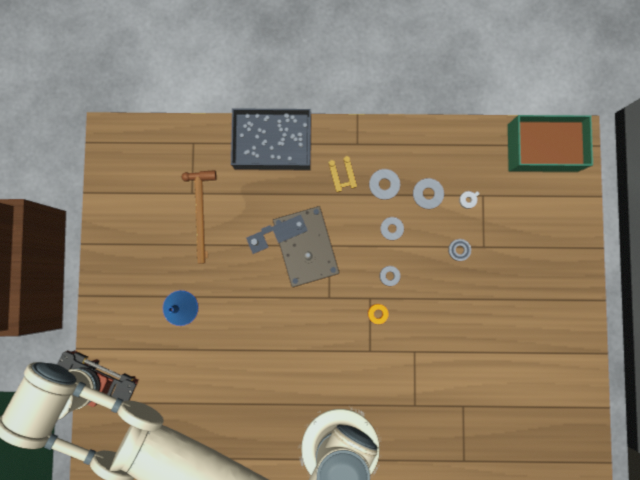

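The washer candidates in the top view are at (384,184), (428,194) and (392,229). The one at (392,229) looks smallest. The spacer is the grey ring at (390,276); the orange one at (378,314) is the decoy. The bearing, with its dark shield ring, is at (460,250), and the collar with the set screw is at (469,199). The axle is at (308,256), the pivot at (299,224) and the handle at (254,241). I'll confirm these in an enlarged crop and measure them.

```bash
cat > h.py <<'E'
import numpy as np, cv2
from scipy.spatial.transform import Rotation as R
from workcell import arm, grab_frame, camera_info
CI={n:camera_info(n) for n in("side","top")}
def ray(n,p):
    c=CI[n]; d=np.array([(p[0]-c['cx'])/c['fx'],-(p[1]-c['cy'])/c['fy'],-1])
    d=R.from_euler('xyz',c['rotation'],degrees=True).apply(d); return np.array(c['origin']),d/np.linalg.norm(d)
def plane(n,p,z):
    o,d=ray(n,p); return o+d*(z-o[2])/d[2]
def tri(ps,pt):
    o1,d1=ray("side",ps);o2,d2=ray("top",pt)
    s=np.linalg.lstsq(np.c_[d1,-d2],o2-o1,rcond=None)[0]
    a,b=o1+s[0]*d1,o2+s[1]*d2; return (a+b)/2,np.linalg.norm(a-b)
def proj(n,X):
    c=CI[n]; v=R.from_euler('xyz',c['rotation'],degrees=True).inv().apply(np.array(X)-c['origin'])
    return np.array([c['cx']-c['fx']*v[0]/v[2],c['cy']+c['fy']*v[1]/v[2]])
def grey(im):
    h=cv2.cvtColor(im,cv2.COLOR_RGB2HSV); return ((h[...,1]<75)).astype(np.uint8)*255
E
python3 - <<'E'
from h import *
S=grab_frame("side");T=grab_frame("top")
rs=dict(side=(370,230,520,410),top=(350,150,500,330))
for n,im in(("side",S),("top",T)):
    m=grey(im); cs,hi=cv2.findContours(m,cv2.RETR_CCOMP,cv2.CHAIN_APPROX_NONE)
    for i,c in enumerate(cs):
        if len(c)<12: continue
        (x,y),ax,_=cv2.fitEllipse(c)
        x0,y0,x1,y1=(320,230,530,410) if n=="side" else (350,150,500,330)
        if x0<x<x1 and y0<y<y1:
            print(n,"hole" if hi[0,i,3]>=0 else "outer",np.round([x,y,*ax,cv2.contourArea(c)],1),plane(n,(x,y),.01).round(4))
a=cv2.resize(T[160:290,360:490],None,fx=3,fy=3,interpolation=cv2.INTER_CUBIC)
b=cv2.resize(T[200:300,240:345],None,fx=3.9,fy=3.9,interpolation=cv2.INTER_CUBIC)[:390]
cv2.imwrite("pics/crop1.png",np.hstack([a,b[:, :400]])[:,:,::-1])
c=cv2.resize(S[185:310,250:360],None,fx=4.5,fy=4.5,interpolation=cv2.INTER_CUBIC)
cv2.imwrite("pics/crop2.png",c[:,:,::-1])
E
```

```text
side outer [445.9 382.7  29.6  32.  743. ] [ 0.5526 -0.3341  0.01  ]
side hole [445.6 382.6   6.7  10.9  55. ] [ 0.5523 -0.3334  0.01  ]
side outer [499.2 349.4  22.9  29.  487.5] [ 0.6983 -0.3617  0.01  ]
side outer [351.4 342.5  26.9  29.3 615. ] [ 0.4807 -0.1314  0.01  ]
side hole [351.  342.5   3.3   6.6  16. ] [ 0.4801 -0.131   0.01  ]
side outer [396.5 313.3  25.   29.8 583.5] [ 0.6095 -0.1459  0.01  ]
side hole [396.4 313.1   7.7  10.4  60. ] [ 0.6098 -0.1456  0.01  ]
side outer [ 461.2  315.1   32.9   41.  1059. ] [ 0.7114 -0.2494  0.01  ]
side hole [461.2 314.9   9.9  14.3 108.5] [ 0.7118 -0.2491  0.01  ]
side outer [426.  277.9  30.2  38.4 909. ] [ 0.7375 -0.1243  0.01  ]
side hole [425.8 277.6   8.8  13.5  91. ] [ 0.738  -0.1234  0.01  ]
top outer [389.6 275.5  19.8  20.9 323. ] [ 0.4758 -0.1392  0.01  ]
top hole [389.4 275.5   8.6   9.2  60. ] [ 0.4757 -0.1387  0.01  ]
top outer [459.4 249.4  21.8  22.9 390. ] [ 0.5508 -0.3372  0.01  ]
top hole [459.3 249.5   8.2   9.   55.5] [ 0.5508 -0.3369  0.01  ]
top outer [391.7 228.   22.8  23.3 416. ] [ 0.6105 -0.1457  0.01  ]
top hole [391.9 228.    8.4   8.8  57. ] [ 0.6105 -0.1462  0.01  ]
top outer [468.6 198.9  16.8  20.8 262. ] [ 0.6954 -0.3655  0.01  ]
top hole [467.9 199.3   4.7   5.4  17.5] [ 0.6943 -0.3633  0.01  ]
top outer [428.1 193.   30.4  31.1 741. ] [ 0.7118 -0.25    0.01  ]
top hole [428.  193.1  11.6  11.8 105. ] [ 0.7116 -0.2497  0.01  ]
top outer [384.3 183.7  30.5  31.1 742.5] [ 0.7378 -0.1248  0.01  ]
top hole [384.2 183.6  11.1  11.9 101.5] [ 0.7381 -0.1247  0.01  ]
```

View pics/crop1.png

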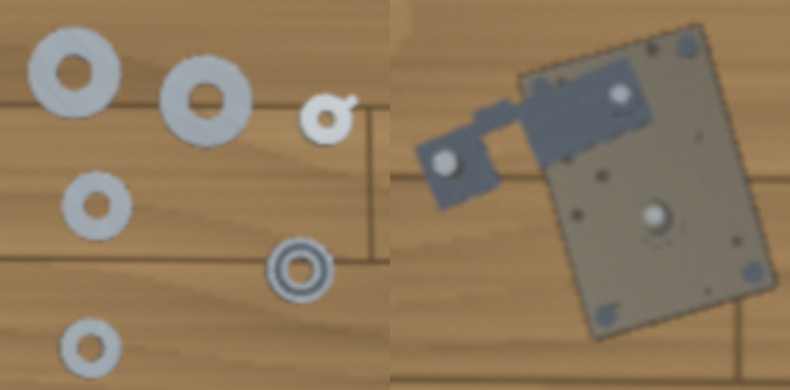

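View pics/crop2.png

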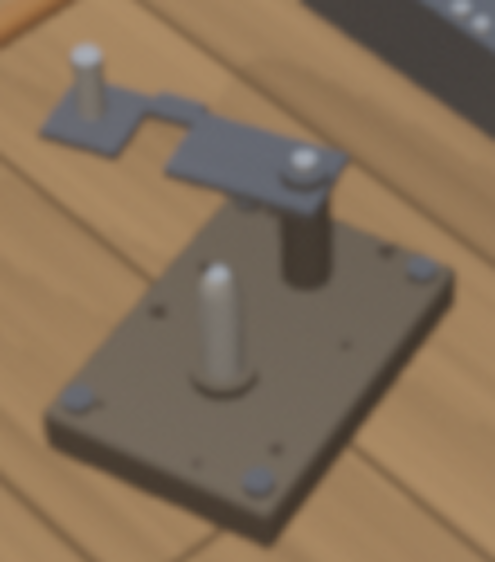

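Crop 1 confirms it: the washers at (384,184) and (428,194) are both about 31 px across. The one at (392,228) is 23 px, about 65 mm, so it is the smallest and the one the job needs. The bearing with its shield is at (459,249) and the plain spacer at (390,276). Crop 2 shows the axle tip at about (298,245) in the side view, the handle top at (269,196) and the pivot top at (317,220).

```bash
python3 - <<'E'
from h import *
S=grab_frame("side");T=grab_frame("top")
for k,s,t in(("bearing",(445.8,382.6),(459.3,249.4)),("spacer",(351.2,342.5),(389.5,275.5)),("washer",(396.5,313.2),(391.8,228.))):
    print(k,[np.round(v,4) for v in tri(s,t)])
def blob(im,p,r=5):
    p=np.round(p).astype(int); g=cv2.cvtColor(im,cv2.COLOR_RGB2GRAY)[p[1]-r:p[1]+r+1,p[0]-r:p[0]+r+1].astype(float)
    n,l,st,ce=cv2.connectedComponentsWithStats((g>.5*g.max()+.5*np.median(g)).astype(np.uint8))
    i=1+np.argmax(st[1:,4]); w=np.clip(g-np.median(g),0,None)*(l==i); y,x=np.mgrid[:2*r+1,:2*r+1]
    return np.array([(w*x).sum(),(w*y).sum()])/w.sum()+p-r, st[i,4]
P={}
for k,s,t in(("axle",(298.4,245),(307.7,254.9)),("handle",(269.1,196.1),(254.1,241.5)),("pivot",(317.3,220.1),(299,223.8))):
    bs,bt=blob(S,s,4),blob(T,t,5); P[k],e=tri(bs[0],bt[0]); print(k,bs,bt,P[k].round(4),e.round(4),"manual",tri(s,t)[0].round(4), "top@z",plane("top",bt[0],P[k][2]).round(4))
a,p,h=P['axle'],P['pivot'],P['handle']
v=(p-a)[:2];w=(h-p)[:2]
print(np.linalg.norm(v),np.linalg.norm(w),np.degrees(np.arctan2(v[1],v[0])),np.degrees(np.arctan2(w[1],w[0])))
# boss foot check: project the estimated seat & ledge axis points
for z in(.03,.038,.08,.108):
    print(z,proj("side",[*a[:2],z]).round(1),proj("top",[*a[:2],z]).round(1))
E
```

```text
bearing [array([ 0.5503, -0.3353,  0.0147]), np.float64(0.0008)]
spacer [array([ 0.475 , -0.1371,  0.022 ]), np.float64(0.0012)]
washer [array([ 0.6103, -0.1458,  0.0094]), np.float64(0.0006)]
axle (array([297.77029096, 246.10413476]), np.int32(17)) (array([307.06807131, 254.56077796]), np.int32(16)) [0.5278 0.0917 0.1076] 0.0006 manual [0.5271 0.0895 0.1134] top@z [0.528  0.0915 0.1076]
handle (array([268.66504854, 196.50728155]), np.int32(19)) (array([253.49815043, 241.21763255]), np.int32(28)) [0.5591 0.2292 0.1492] 0.0005 manual [0.5585 0.2271 0.1523] top@z [0.5593 0.2291 0.1492]
pivot (array([317.17718941, 219.87983707]), np.int32(12)) (array([298.51092233, 223.5461165 ]), np.int32(16)) [0.6091 0.1148 0.1196] 0.0007 manual [0.6083 0.1135 0.1204] top@z [0.6093 0.1146 0.1196]
0.08450276968555823 0.12486078881180858 15.860576471102144 113.57964418826595
0.03 [299.3 268.4] [307.8 256.1]
0.038 [299.1 266.2] [307.7 256. ]
0.08 [298.4 254.2] [307.3 255.2]
0.108 [297.9 246. ] [307.  254.6]
```

```bash
cat >> h.py <<'E'
def to(x,y,z,yaw,start=None):
    "units for crank from pose start (x,y,z,yaw), default the measured one"
    if start is None:
        o=arm.get_obs(); start=[*o['eef_pos'],o['eef_rot'][2]]
    s=np.radians(start[3]); d=np.array([x,y,z])-start[:3]
    xt=np.array([np.cos(s),np.sin(s),0]); yt=np.array([np.sin(s),-np.cos(s),0])
    t=-((yaw-start[3]+180)%360-180)/45
    return np.round([d@xt/.5,d@yt/.5,-d[2]/.5,t],4)
E
python3 - <<'E'
from h import *
print(to(.45,.1,.245,195.9,[.237,.551,.245,156.69]))
print(to(.5503,-.3353,.12,195.9,[.45,.1,.245,195.9]))
E
```

```text
[-0.7482 -0.6598 -0.     -0.8713]
[ 0.0456 -0.8922  0.25   -0.    ]
```

```bash
python3 -m crank '[0,-0.748,-0.66,0,-0.871, 0,-0.748,-0.66,0,-0.871, 0,-0.748,-0.66,0,-0.871, 0,-0.748,-0.66,0,-0.871, 0,-0.748,-0.66,0,-0.871, 0,-0.748,-0.66,0,-0.871, 0,-0.748,-0.66,0,-0.871, 0,-0.748,-0.66,0,-0.871, 0,-0.748,-0.66,0,-0.871]'
python3 -m crank '[0,0.046,-0.892,0.25,0, 0,0.046,-0.892,0.25,0, 0,0.046,-0.892,0.25,0, 0,0.046,-0.892,0.25,0, 0,0.046,-0.892,0.25,0, 0,0.046,-0.892,0.25,0, 0,0.046,-0.892,0.25,0, 0,0.046,-0.892,0.25,0, 0,0.046,-0.892,0.25,0, 0,0.046,-0.892,0.25,0]'
python3 -c "
from h import *
print(arm.get_obs()['joint_pos'].round(1),to(.5503,-.3353,.028,195.9))"
```

```text
clock: 1.42
eef_pos: [0.4512, 0.0967, 0.2444]
eef_rot: [-180.0, -0.0, -164.5]
ft_force: [0.3, 0.5, 0.7]
finger_gap: 0.088
grasp_force: 0.0
clock: 2.68
eef_pos: [0.5509, -0.3336, 0.1201]
eef_rot: [180.0, 0.0, -164.0]
ft_force: [0.4, 0.4, -0.4]
finger_gap: 0.0881
grasp_force: 0.0
[ -34.2   12.6   75.     0.    92.4 -140.2] [ 0.002  -0.003   0.1842  0.0015]
```

```bash
python3 -m crank '[0,0.002,-0.003,0.1,0, 0,0.002,-0.003,0.186,0, 0,0.002,-0.003,0.186,0, 1,0.002,-0.003,0.186,0, 1,0.002,-0.003,0.186,0, 1,0.002,-0.003,0.186,0, 1,0.002,-0.003,0.186,0, 1,0.002,-0.003,0.186,0, 1,0.002,-0.003,0.186,0]'
python3 -c "
from h import *
print(to(.5278,.0916,.150,195.9,[.5503,-.3353,.18,195.9]))"
```

```text
clock: 3.8
eef_pos: [0.5501, -0.3368, 0.0279]
eef_rot: [-180.0, 0.1, -164.1]
ft_force: [-1.3, 2.9, 5.6]
finger_gap: 0.0615
grasp_force: 30.0
[-0.1906  0.8335  0.06   -0.    ]
```

```bash
python3 -m crank '[1,0,0,-0.1,0, 1,0,0,-0.2,0, 1,0,0,-0.28,0, 1,-0.19,0.834,-0.28,0, 1,-0.19,0.834,-0.28,0, 1,-0.19,0.834,-0.28,0, 1,-0.19,0.834,-0.28,0, 1,-0.19,0.834,-0.28,0, 1,-0.19,0.834,-0.28,0, 1,-0.19,0.834,-0.28,0, 1,-0.19,0.834,-0.28,0, 1,-0.19,0.834,-0.25,0, 1,-0.19,0.834,-0.25,0, 1,-0.19,0.834,-0.25,0]'
python3 - <<'E'
from h import *
print(to(.5278,.0916,.150,195.9), arm.get_obs()['eef_pos'],arm.get_obs()['eef_rot'])
S=grab_frame("side");T=grab_frame("top")
a=cv2.resize(S[170:300,235:375],None,fx=4,fy=4,interpolation=cv2.INTER_CUBIC)
cv2.imwrite("pics/hold1.png",a[:,:,::-1])
E
```

```text
clock: 5.55
eef_pos: [0.5269, 0.0888, 0.1511]
eef_rot: [-180.0, -0.1, -164.2]
ft_force: [0.3, 0.7, -1.6]
finger_gap: 0.0619
grasp_force: 30.0
[-0.0032  0.0049  0.0022 -0.0029] [0.52692918 0.08880909 0.15107565] [-1.79996697e+02 -5.70677577e-02 -1.64232204e+02]
```

View pics/hold1.png

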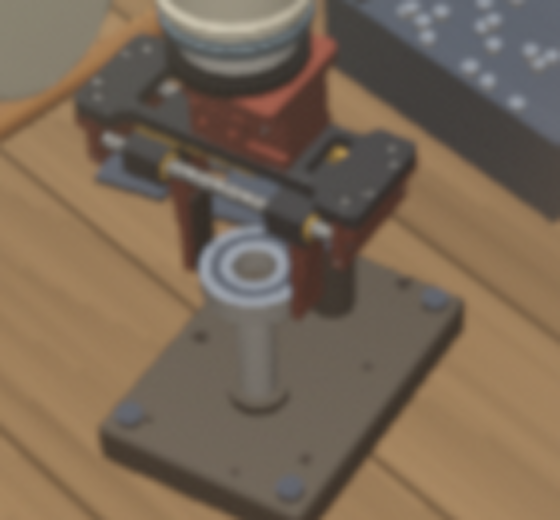

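The held bearing, at crop (255,265), sits centred over the axle at (258,340). I'll correct by 3 mm and lower it partway.

```bash
python3 -m crank '[1,-0.003,0.005,0,0, 1,-0.003,0.005,0.02,0, 1,-0.003,0.005,0.04,0, 1,-0.003,0.005,0.06,0, 1,-0.003,0.005,0.08,0, 1,-0.003,0.005,0.08,0]'
python3 -c "
from h import *
print(to(.5278,.0916,.066,195.9))"
```

```text
clock: 6.4
eef_pos: [0.527, 0.0928, 0.1102]
eef_rot: [180.0, -0.1, -164.1]
ft_force: [-0.3, 0.0, -2.8]
finger_gap: 0.0621
grasp_force: 30.0
[-0.0008 -0.0028  0.0883 -0.0002]
```

```bash
python3 -m crank '[1,0,-0.001,0.02,0, 1,0,-0.001,0.04,0, 1,0,-0.001,0.06,0, 1,0,-0.001,0.075,0, 1,0,-0.001,0.085,0, 1,0,-0.001,0.09,0, 1,0,-0.001,0.09,0]'
```

```text
clock: 7.28
eef_pos: [0.5279, 0.0924, 0.0667]
eef_rot: [-180.0, 0.0, -164.1]
ft_force: [-0.4, -0.7, -1.8]
finger_gap: 0.0622
grasp_force: 30.0
```

```bash
python3 -m crank '[1,0,0,0.003,0, 0,0,0,0.003,0, 0,0,0,0.003,0, 0,0,0,0.003,0, 0,0,0,0.003,0, 0,0,0,0.003,0, 0,0,0,-0.1,0, 0,0,0,-0.2,0, 0,0,0,-0.22,0]'
python3 - <<'E'
from h import *
print(to(.475,-.1371,.13,195.9))
S=grab_frame("side");T=grab_frame("top")
a=cv2.resize(S[170:300,235:375],None,fx=4,fy=4,interpolation=cv2.INTER_CUBIC)
cv2.imwrite("pics/rel1.png",a[:,:,::-1])
E
```

```text
clock: 8.4
eef_pos: [0.5294, 0.0926, 0.1813]
eef_rot: [-179.9, 0.4, -164.1]
ft_force: [-0.4, 0.8, 0.1]
finger_gap: 0.0879
grasp_force: 0.0
[ 2.305e-01 -4.121e-01  1.026e-01 -2.000e-04]
```

View pics/rel1.png

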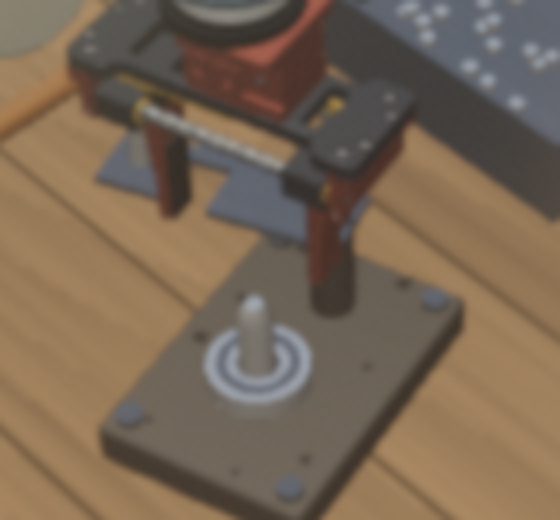

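The bearing lies flat and home around the axle at crop (258,362). The spacer is next.

```bash
python3 -m crank '[0,0.23,-0.412,0,0, 0,0.23,-0.412,0,0, 0,0.23,-0.412,0.1,0, 0,0.23,-0.412,0.1,0, 0,0.23,-0.412,0.1,0, 0,0.23,-0.412,0.1,0, 0,0.23,-0.412,0.1,0]'
python3 -c "
from h import *
print(to(.475,-.1371,.032,195.9))"
```

```text
clock: 9.38
eef_pos: [0.4742, -0.136, 0.1268]
eef_rot: [180.0, 0.0, -164.0]
ft_force: [-0.2, -0.4, 0.2]
finger_gap: 0.0876
grasp_force: 0.0
[-0.001  -0.0026  0.1897  0.002 ]
```

```bash
python3 -m crank '[0,-0.001,-0.003,0.1,0, 0,-0.001,-0.003,0.19,0, 0,-0.001,-0.003,0.19,0, 1,-0.001,-0.003,0.19,0, 1,-0.001,-0.003,0.19,0, 1,-0.001,-0.003,0.19,0, 1,-0.001,-0.003,0.19,0, 1,-0.001,-0.003,0.19,0, 1,-0.001,-0.003,0.19,0]'
python3 -c "
from h import *
print(to(.5278,.0920,.155,195.9,[.475,-.1371,.032,195.9]))"
```

```text
clock: 10.5
eef_pos: [0.4752, -0.1382, 0.0331]
eef_rot: [180.0, 0.1, -164.1]
ft_force: [-1.5, 3.4, 6.1]
finger_gap: 0.0557
grasp_force: 30.0
[-0.2271  0.4117 -0.246  -0.    ]
```

```bash
python3 -m crank '[1,0,0,-0.1,0, 1,0,0,-0.2,0, 1,0,0,-0.28,0, 1,-0.227,0.413,-0.28,0, 1,-0.227,0.413,-0.28,0, 1,-0.227,0.413,-0.28,0, 1,-0.227,0.413,-0.28,0, 1,-0.227,0.413,-0.25,0, 1,-0.227,0.413,-0.25,0, 1,-0.227,0.413,-0.25,0, 1,-0.227,0.413,-0.25,0]'
python3 -c "
from h import *
print(to(.5278,.0922,.105,195.9))"
```

```text
clock: 11.88
eef_pos: [0.5273, 0.0901, 0.1572]
eef_rot: [-180.0, 0.0, -164.2]
ft_force: [-0.3, 0.4, -3.5]
finger_gap: 0.0556
grasp_force: 30.0
[-0.0021  0.0038  0.1043 -0.0026]
```

Seat for the spacer: TCP about 0.056 + 0.033 = 0.089.

```bash
python3 -m crank '[1,-0.002,0.004,0,0, 1,-0.002,0.004,0.02,0, 1,-0.002,0.004,0.04,0, 1,-0.002,0.004,0.06,0, 1,-0.002,0.004,0.08,0, 1,-0.002,0.004,0.1,0, 1,-0.002,0.004,0.12,0, 1,-0.002,0.004,0.13,0, 1,-0.002,0.004,0.13,0]'
python3 -c "
from h import *
print(to(.5278,.0922,.0885,195.9))"
```

```text
clock: 13.0
eef_pos: [0.5274, 0.0934, 0.0912]
eef_rot: [180.0, -0.0, -164.1]
ft_force: [-0.0, 0.3, -3.8]
finger_gap: 0.0558
grasp_force: 30.0
[-0.0001 -0.0025  0.0054 -0.0003]
```

```bash
python3 -m crank '[1,0,-0.001,0.004,0, 1,0,-0.001,0.006,0, 1,0,-0.001,0.006,0, 0,0,-0.001,0.006,0, 0,0,-0.001,0.006,0, 0,0,-0.001,0.006,0, 0,0,-0.001,0.006,0, 0,0,-0.001,0.006,0, 0,0,0,-0.1,0, 0,0,0,-0.19,0, 0,0,0,-0.19,0]'
python3 - <<'E'
from h import *
print(to(.6103,-.1465,.11,195.9))
S=grab_frame("side");T=grab_frame("top")
a=cv2.resize(S[170:300,235:375],None,fx=4,fy=4,interpolation=cv2.INTER_CUBIC)
cv2.imwrite("pics/rel2.png",a[:,:,::-1])
E
```

```text
clock: 14.38
eef_pos: [0.5294, 0.0936, 0.1917]
eef_rot: [-179.9, 0.5, -164.1]
ft_force: [-0.9, 0.0, 0.3]
finger_gap: 0.0879
grasp_force: 0.0
[-2.420e-02 -5.062e-01  1.634e-01 -2.000e-04]
```

View pics/rel2.png

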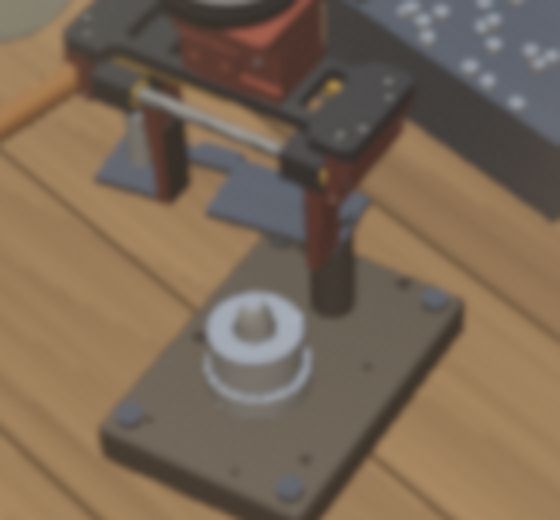

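The spacer, at crop (255,328), sits level on the bearing. The washer is next.

```bash
python3 -m crank '[0,-0.024,-0.506,0,0, 0,-0.024,-0.506,0,0, 0,-0.024,-0.506,0.1,0, 0,-0.024,-0.506,0.16,0, 0,-0.024,-0.506,0.16,0, 0,-0.024,-0.506,0.16,0, 0,-0.024,-0.506,0.16,0]'
python3 -c "
from h import *
print(to(.6103,-.1465,.0255,195.9))"
```

```text
clock: 15.35
eef_pos: [0.6087, -0.1452, 0.1079]
eef_rot: [180.0, 0.1, -164.0]
ft_force: [0.5, 0.3, 0.4]
finger_gap: 0.0874
grasp_force: 0.0
[-0.0024 -0.0033  0.1647  0.0013]
```

```bash
python3 -m crank '[0,-0.002,-0.003,0.08,0, 0,-0.002,-0.003,0.14,0, 0,-0.002,-0.003,0.164,0, 0,-0.002,-0.003,0.164,0]'
```

```text
clock: 15.85
eef_pos: [0.61, -0.1468, 0.0254]
eef_rot: [-180.0, 0.0, -164.0]
ft_force: [-0.8, 0.5, -0.7]
finger_gap: 0.0875
grasp_force: 0.0
```

```bash
python3 -m crank '[1,0,0,0,0, 1,0,0,0,0, 1,0,0,0,0, 1,0,0,0,0, 1,0,0,0,0, 1,0,0,0,0]'
python3 -c "
from h import *
print(to(.5278,.0925,.165,195.9,[.6103,-.1465,.0255,195.9]))"
```

```text
clock: 16.6
eef_pos: [0.6104, -0.1478, 0.026]
eef_rot: [-180.0, 0.1, -164.1]
ft_force: [-1.4, 2.4, 6.1]
finger_gap: 0.0645
grasp_force: 31.1
[ 0.0277  0.5049 -0.279  -0.    ]
```

```bash
python3 -m crank '[1,0,0,-0.06,0, 1,0,0,-0.15,0, 1,0,0,-0.25,0, 1,0,0,-0.3,0, 1,0.027,0.507,-0.3,0, 1,0.027,0.507,-0.3,0, 1,0.027,0.507,-0.3,0, 1,0.027,0.507,-0.3,0, 1,0.027,0.507,-0.26,0, 1,0.027,0.507,-0.26,0, 1,0.027,0.507,-0.26,0, 1,0.027,0.507,-0.26,0]'
python3 - <<'E'
from h import *
print(to(.5278,.0928,.112,195.9))
S=grab_frame("side")
a=cv2.resize(S[170:300,235:375],None,fx=4,fy=4,interpolation=cv2.INTER_CUBIC)
cv2.imwrite("pics/hold3.png",a[:,:,::-1])
E
```

```text
clock: 18.1
eef_pos: [0.528, 0.091, 0.155]
eef_rot: [-180.0, 0.0, -164.2]
ft_force: [0.2, 0.1, -1.4]
finger_gap: 0.0645
grasp_force: 31.0
[-0.0006  0.0036  0.086  -0.003 ]
```

View pics/hold3.png

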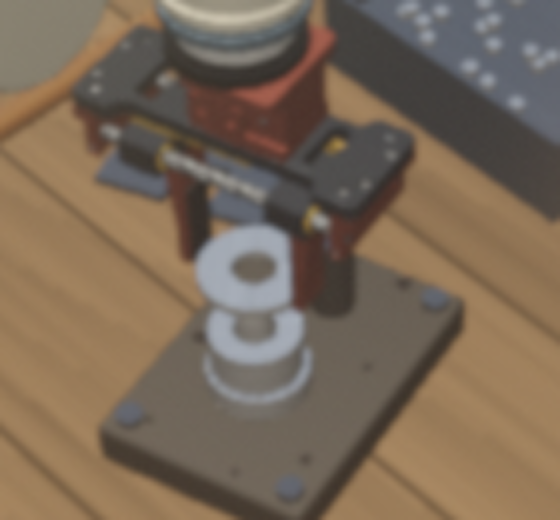

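```bash
python3 -m crank '[1,-0.001,0.003,0,0, 1,-0.001,0.003,0.02,0, 1,-0.001,0.003,0.04,0, 1,-0.001,0.003,0.06,0, 1,-0.001,0.003,0.075,0, 1,-0.001,0.003,0.083,0, 1,-0.001,0.003,0.083,0]'
```

```text
clock: 19.02
eef_pos: [0.527, 0.0935, 0.1125]
eef_rot: [-180.0, -0.1, -164.1]
ft_force: [-1.3, -1.9, -3.1]
finger_gap: 0.0641
grasp_force: 31.0
```

```bash
python3 -m crank '[1,-0.0,-0.0005,0.002,0, 0,0,-0.001,0.002,0, 0,0,-0.001,0.002,0, 0,0,-0.001,0.002,0, 0,0,-0.001,0.002,0, 0,0,-0.001,0.002,0, 0,0,0,-0.1,0, 0,0,0,-0.19,0, 0,0,0,-0.19,0]'
python3 - <<'E'
from h import *
print(to(.5591,.2297,.2,195.9))
S=grab_frame("side");T=grab_frame("top")
a=cv2.resize(S[170:300,235:375],None,fx=4,fy=4,interpolation=cv2.INTER_CUBIC)
cv2.imwrite("pics/rel3.png",a[:,:,::-1])
E
```

```text
clock: 20.15
eef_pos: [0.5291, 0.0941, 0.2131]
eef_rot: [-179.9, 0.5, -164.1]
ft_force: [-0.4, -0.0, 0.3]
finger_gap: 0.0881
grasp_force: 0.0
[-1.320e-01  2.444e-01  2.630e-02 -2.000e-04]
```

View pics/rel3.png

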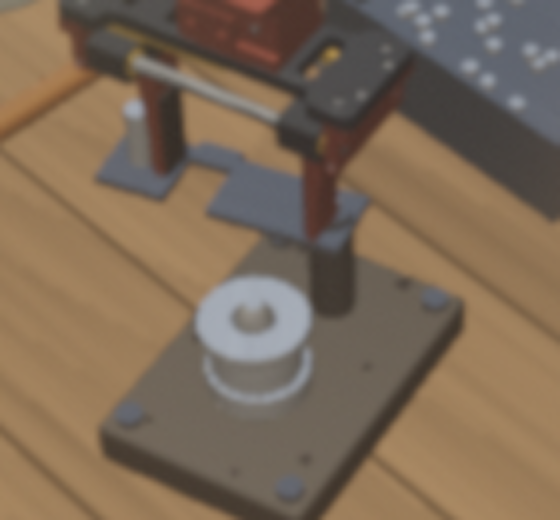

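The washer, at crop (255,318), sits flat on the spacer. Now I'll pinch the gate handle.

```bash
python3 -m crank '[0,-0.132,0.244,0,0, 0,-0.132,0.244,0,0, 0,-0.132,0.244,0,0, 0,-0.132,0.244,0,0, 0,-0.132,0.244,0.08,0, 0,-0.132,0.244,0.155,0, 0,-0.132,0.244,0.155,0, 0.5,-0.132,0.244,0.155,0, 1,-0.132,0.244,0.155,0, 1,-0.132,0.244,0.155,0, 1,-0.132,0.244,0.155,0, 1,-0.132,0.244,0.155,0, 1,-0.132,0.244,0.155,0, 1,-0.132,0.244,0.155,0]'
python3 - <<'E'
from h import *
o=arm.get_obs(); h=o['eef_pos']; c=np.array([.6091,.1153]); w=h[:2]-c; a0=np.degrees(np.arctan2(w[1],w[0])); r=np.linalg.norm(w); print(h,r,a0)
for a in np.linspace(a0,197.5,13)[1:]:
    print(a.round(1),to(c[0]+.125*np.cos(np.radians(a)),c[1]+.125*np.sin(np.radians(a)),h[2],195.9).round(3))
E
```

```text
clock: 22.0
eef_pos: [0.5575, 0.2293, 0.1305]
eef_rot: [-180.0, -0.0, -164.1]
ft_force: [-0.8, 0.2, -0.8]
finger_gap: 0.0212
grasp_force: 0.0
[0.55747013 0.22930941 0.13053447] 0.12515505488003312 114.36369024107395
121.3 [ 0.03  -0.007 -0.    -0.   ]
128.2 [ 0.058 -0.016 -0.    -0.   ]
135.1 [ 0.085 -0.03  -0.    -0.   ]
142.1 [ 0.111 -0.046 -0.    -0.   ]
149.0 [ 0.134 -0.065 -0.    -0.   ]
155.9 [ 0.155 -0.087 -0.    -0.   ]
162.9 [ 0.173 -0.111 -0.    -0.   ]
169.8 [ 0.188 -0.138 -0.    -0.   ]
176.7 [ 0.199 -0.166 -0.    -0.   ]
183.6 [ 0.207 -0.195 -0.    -0.   ]
190.6 [ 0.212 -0.224 -0.    -0.   ]
197.5 [ 0.213 -0.255 -0.    -0.   ]
```

```bash
python3 -m crank '[1,0,0,0,0, 1,0,0,0,0, 1,0,0,0,0, 1,0.03,-0.007,0,0, 1,0.058,-0.016,0,0, 1,0.085,-0.03,0,0, 1,0.111,-0.046,0,0, 1,0.134,-0.065,0,0, 1,0.155,-0.087,0,0, 1,0.155,-0.087,0,0]'
python3 - <<'E'
from h import *
h=arm.get_obs()['eef_pos']; c=np.array([.6091,.1153]);w=h[:2]-c; a0=np.degrees(np.arctan2(w[1],w[0])); print(np.linalg.norm(w),a0)
for a in np.linspace(a0,197.5,8)[1:]:
    print(a.round(1),to(c[0]+.125*np.cos(np.radians(a)),c[1]+.125*np.sin(np.radians(a)),h[2],195.9).round(3))
E
```

```text
clock: 23.25
eef_pos: [0.4906, 0.168, 0.1305]
eef_rot: [179.7, -0.5, -163.9]
ft_force: [-17.6, 9.6, 5.2]
finger_gap: 0.0154
grasp_force: 30.0
0.12975098366014381 156.01312453716554
161.9 [ 0.008 -0.027 -0.     0.004]
167.9 [ 0.022 -0.049 -0.     0.004]
173.8 [ 0.033 -0.072 -0.     0.004]
179.7 [ 0.041 -0.097 -0.     0.004]
185.6 [ 0.047 -0.122 -0.     0.004]
191.6 [ 0.051 -0.147 -0.     0.004]
197.5 [ 0.051 -0.173 -0.     0.004]
```

```bash
python3 -m crank '[1,0,0,0,0, 1,0,0,0,0]'
python3 - <<'E'
from h import *
print(arm.get_obs()['torque'])
S=grab_frame("side");T=grab_frame("top")
a=cv2.resize(S[150:300,235:375],None,fx=3.5,fy=3.5,interpolation=cv2.INTER_CUBIC)
cv2.imwrite("pics/gate.png",a[:,:,::-1])
E
```

```text
clock: 23.5
eef_pos: [0.4907, 0.1685, 0.1305]
eef_rot: [179.7, -0.5, -163.9]
ft_force: [-19.2, 9.6, 6.0]
finger_gap: 0.0159
grasp_force: 30.0
[1.43084915 2.78158496 0.32463449]
```

View pics/gate.png

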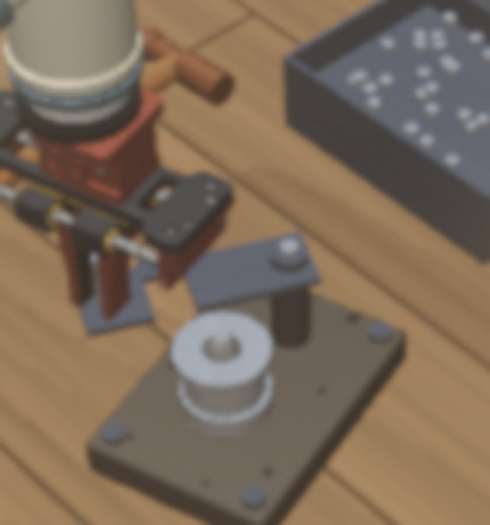

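The gate follows with the handle pinched. The handle has slid about 4 mm along the pads, which explains the steady side load. I'll shift the rest of the arc by that amount.

```bash
python3 -m crank '[1,0.009,0,0,0, 1,0.027,-0.024,0,0, 1,0.042,-0.051,0,0, 1,0.053,-0.079,0,0, 1,0.061,-0.108,0,0, 1,0.066,-0.137,0,0, 1,0.067,-0.155,0,0, 1,0.067,-0.165,0,0, 1,0.067,-0.165,0,0]'
python3 - <<'E'
from h import *
h=arm.get_obs()['eef_pos']; c=np.array([.6091,.1153]);w=h[:2]-c; print(np.linalg.norm(w),np.degrees(np.arctan2(w[1],w[0])))
E
```

```text
clock: 24.72
eef_pos: [0.4786, 0.0769, 0.1304]
eef_rot: [179.8, -1.0, -164.1]
ft_force: [-32.3, -1.8, 14.5]
finger_gap: 0.0128
grasp_force: 33.9
0.135993618535941 -163.59850648421684
```

The gap of 12.8 mm and the radial force show the handle has slipped to the edge of the pads. I'll let go, rise and look.

```bash
python3 -m crank '[0,0.012,0,0,0, 0,0.012,0,0,0, 0,0.012,0,0,0, 0,0.012,0,0,0, 0,0.012,0,-0.1,0, 0,0.012,0,-0.2,0, 0,0.012,0,-0.2,0, 0,0.3,0,-0.2,0, 0,0.3,0,-0.2,0, 0,0.3,0,-0.2,0, 0,0.3,0,-0.2,0]'
python3 - <<'E'
from h import *
S=grab_frame("side");T=grab_frame("top")
a=cv2.resize(S[170:300,235:375],None,fx=4,fy=4,interpolation=cv2.INTER_CUBIC)
b=cv2.resize(T[195:295,255:345],None,fx=2.5,fy=5.2,interpolation=cv2.INTER_CUBIC)
b=cv2.resize(T[200:290,265:345],None,fx=2.9,fy=2.9,interpolation=cv2.INTER_CUBIC)
b=cv2.copyMakeBorder(b,0,520-b.shape[0],0,0,cv2.BORDER_CONSTANT)
cv2.imwrite("pics/gate2.png",np.hstack([a,b])[:,:,::-1])
E
```

```text
clock: 26.1
eef_pos: [0.3405, 0.0364, 0.2301]
eef_rot: [-180.0, 0.1, -164.2]
ft_force: [0.6, -0.3, 0.3]
finger_gap: 0.0881
grasp_force: 0.0
```

View pics/gate2.png

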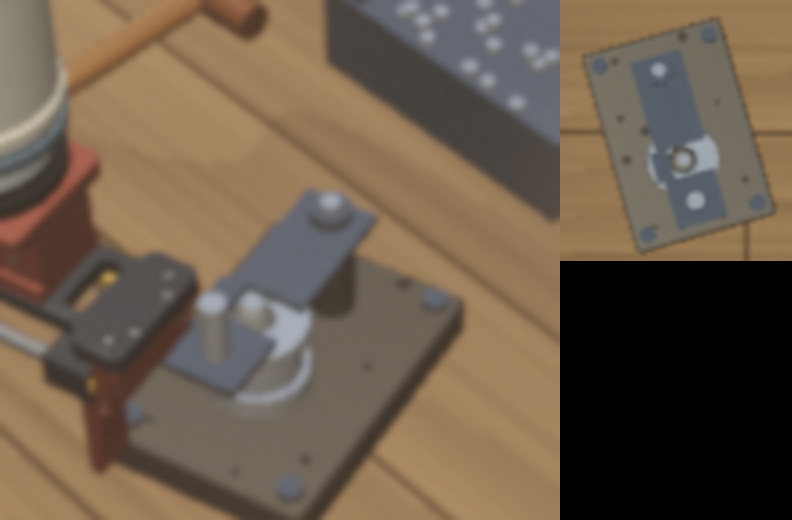

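The gate is over the washer with its notch round the axle: in the side crop the handle is at (212,305) and the axle tip at (255,302). I'll measure the angle it has left.

```bash
python3 - <<'E'
from h import *
S=grab_frame("side");T=grab_frame("top")
def blob(im,p,r=4):
    p=np.round(p).astype(int); g=cv2.cvtColor(im,cv2.COLOR_RGB2GRAY)[p[1]-r:p[1]+r+1,p[0]-r:p[0]+r+1].astype(float)
    m=(g>.5*g.max()+.5*np.median(g)).astype(np.uint8); n,l,st,ce=cv2.connectedComponentsWithStats(m); i=l[r,r] or 1+np.argmax(st[1:,4])
    w=np.clip(g-np.median(g),0,None)*(l==i); y,x=np.mgrid[:2*r+1,:2*r+1]
    return np.array([(w*x).sum(),(w*y).sum()])/w.sum()+p-r
hs,ht=blob(S,(287.6,245.5)),blob(T,(311.5,268.6))
pt=blob(T,(298.5,223.5))
h,e=tri(hs,ht); print(hs,ht,h,e)
for p in (np.array([.6091,.1148]),plane("top",pt,.1196)[:2]):
    w=plane("top",ht,.147)[:2]-p; print("top",np.linalg.norm(w),np.degrees(np.arctan2(w[1],w[0]))%360)
    w=h[:2]-p; print("tri",np.linalg.norm(w),np.degrees(np.arctan2(w[1],w[0]))%360)
w=np.array([.5278,.0917])-[.6091,.1148];print("shut",np.degrees(np.arctan2(w[1],w[0]))%360)
w=np.array([.5278,.0925])-[.6091,.1148];print("shut alt",np.degrees(np.arctan2(w[1],w[0]))%360)
E
```

```text
[287.60221675 245.39655172] [311.25974026 268.68912338] [0.48946603 0.0792811  0.1477438 ] 0.0002759751756689772
top 0.12468936885322283 196.58220867542954
tri 0.12479535086967967 196.535964368585
top 0.12464044211022178 196.41839195837025
tri 0.12474671144939545 196.3722689312018
shut 195.86158935974518
shut alt 195.33857067413098
```

It reads 196.4° against 195.9° for shut, so it is shut to within the measuring error. To be certain, I'll push the handle gently toward the stop with closed fingers.

```bash
python3 - <<'E'
from h import *
H=np.array([.4893,.0795]);u=np.array([-.274,.9617])
A=H+.045*u; print(to(*A,.23,195.9),to(*A,.132,195.9))
E
```

```text
[-0.3076  0.0912 -0.     -0.    ] [-0.3076  0.0912  0.196  -0.    ]
```

```bash
python3 -m crank '[1,-0.308,0.091,0,0, 1,-0.308,0.091,0,0, 1,-0.308,0.091,0,0, 1,-0.308,0.091,0,0, 1,-0.308,0.091,0,0, 1,-0.308,0.091,0,0, 1,-0.308,0.091,0,0, 1,-0.308,0.091,0,0, 1,-0.308,0.091,0,0, 1,-0.308,0.091,0.1,0, 1,-0.308,0.091,0.196,0, 1,-0.308,0.091,0.196,0]'
python3 -m crank '[1,0,-0.012,0,0, 1,0,-0.024,0,0, 1,0,-0.036,0,0, 1,0,-0.044,0,0, 1,0,-0.048,0,0, 1,0,-0.048,0,0]'
```

```text
clock: 27.8
eef_pos: [0.4742, 0.1221, 0.1285]
eef_rot: [180.0, -0.5, -164.1]
ft_force: [-0.4, -0.8, 0.7]
finger_gap: 0.0004
grasp_force: 0.0
clock: 28.55
eef_pos: [0.4832, 0.0994, 0.1326]
eef_rot: [180.0, -0.0, -164.1]
ft_force: [-0.3, 0.5, -0.3]
finger_gap: 0.0004
grasp_force: 0.0
```

```bash
python3 -m crank '[1,0,-0.004,0,0, 1,0,-0.008,0,0, 1,0,-0.008,0,0]'; python3 -m crank '[1,0,-0.004,0,0, 1,0,-0.008,0,0, 1,0,-0.008,0,0]'
```

```text
clock: 28.92
eef_pos: [0.4837, 0.0974, 0.1325]
eef_rot: [179.8, -0.0, -164.0]
ft_force: [-2.4, 7.6, 0.9]
finger_gap: 0.0005
grasp_force: 3.8
clock: 29.3
eef_pos: [0.4838, 0.097, 0.1326]
eef_rot: [179.4, -0.0, -163.8]
ft_force: [-7.6, 20.4, 1.5]
finger_gap: 0.0004
grasp_force: 10.5
```

The handle stands firm at 20 N, so the gate is on its stop. I'll back off, rise and check once more.

```bash
python3 -m crank '[1,0,0.03,0,0, 1,0,0.07,0,0, 1,0,0.07,0,0, 1,0,0.07,-0.1,0, 1,0,0.07,-0.2,0, 1,0.2,0.2,-0.2,0, 1,0.2,0.2,-0.2,0, 1,0.2,0.2,-0.2,0, 1,0.2,0.2,-0.2,0]'
python3 - <<'E'
from h import *
T=grab_frame("top");S=grab_frame("side")
a=cv2.resize(S[120:320,170:420],None,fx=2,fy=2,interpolation=cv2.INTER_CUBIC)
b=cv2.resize(T[160:320,150:350],None,fx=1.4,fy=1.4,interpolation=cv2.INTER_CUBIC)
b=cv2.copyMakeBorder(b,0,400-b.shape[0],0,0,cv2.BORDER_CONSTANT)
cv2.imwrite("pics/final.png",np.hstack([a,b])[:,:,::-1])
E
```

```text
clock: 30.42
eef_pos: [0.3624, 0.1602, 0.2328]
eef_rot: [-180.0, 0.1, -164.1]
ft_force: [0.5, 0.1, 0.2]
finger_gap: 0.0003
grasp_force: 0.0
```

View pics/final.png

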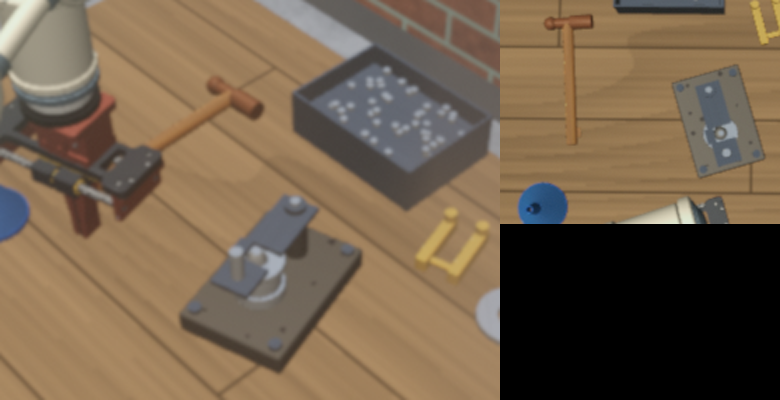

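The gate is shut with pivot, axle and handle in line: in the side crop at (295,205), (257,255) and (237,255). The hammer, funnel and jaws haven't moved, and the robot is touching nothing.

```bash
python3 -c "
from workcell import arm
print(arm.finish_job())"
```

```text
the job is handed in; nothing more can be done
None
```

The bearing, spacer and smallest washer are stacked home on the axle in that order, the gate is shut against its stop (it held at 20 N), the arm touched none of the bystanders, and the job was handed in at about 30 s; no verdict came back.

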